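# Line up the specimen press with a drift and fit its bolt

### The arm

A 6-joint arm with a two-finger parallel gripper is mounted at the origin on the work surface. World frame = base frame: x ahead of the robot, y to its left, z up, the work surface at z = 0. Lengths are in m, angles in rad, forces in N, time in s.
With the tool pointing down it reaches from about 0.225 to 0.875 m from the base axis. Payload 3.4 kg.
Tool frame: the origin (TCP) lies at the very end of the fingers, on their centre line; the grasp point (between the pads) lies 19 mm behind it; x points along the fingers, y is the direction in which the jaws open and shut, and the axes are right-handed (so a half turn about x gives the same grasp; the last joint's range is limited). The gripper opens to 85 mm and grips with 20 to 120 N. Pads are 22 mm wide; open, the fingers measure 114 mm over their backs; the gripper's body (76 mm by 85 mm) begins 54 mm behind the grasp point. The pads swing forward as they close: fully open they stand 13 mm farther back than shut.
Start: joints at [1.147, 0.276, 1.505, -0, 1.361, -0.121], TCP at [0.171, 0.549, 0.231] pointing down, gripper open.
Joint ranges: [-2.89, 2.89], [-0.75, 2.08], [0.22, 2.7], [-1.18, 4.32], [0.11, 2.71], [-2.7, 2.7]. Speed limits (rad/s): [2.57, 2.57, 3.14, 3.14, 3.14, 3.14].

### API

Orientations are given as a unit quaternion [w, x, y, z].
In Python, from rig import manip gives the robot as it stands. The module is installed in compiled form; this text tells all that it offers.
- The arm moves only by the tool play_rows, never from a script. Its argument "plan" is a list that holds one entry, the list of rows, each a list of 5 numbers: the closure, from 0 (fully open) to 1 (shut), then the shift along the tool's x, y, z in m, then the turn about the tool's x in degrees. A call has 1 to 12 rows; each row is the pose to reach, as a shift and turn from the pose measured when the call began, along the tool's axes at that moment; what a row does not reach only later rows make up. A row lasts 1/10 s, in which the tool goes at most 50 mm and 8.59 degrees, less where a joint would pass 70% of its speed; a pose out of reach is approached as far as the arm can. A call with a gripper value outside its range is refused whole. The fingers move at their own pace and stop on an object; "grip_force" is the grip in N (left out, the last holds). Time passes only in rows, so rows that repeat a pose let the fingers close. It gives the time, the measured TCP pose, the force and the opening at its end, in the units of the state.
- manip.get_state(): the state, without advancing time (a new reading comes with each control period).
- manip.get_image(name): name is "scene" or "side" or "wrist"; returns (picture, depth): 480x640x3 uint8, red, green, blue; 480x640 float32, m along the optical axis (not along the pixel's ray), 0 where there is no reading.
- manip.camera_params(name): a dict with "intrinsics" (3x3 intrinsics, pixels), "dist_coeffs" ([k1, k2, p1, p2, k3] as OpenCV has them; the pictures are not rectified), "R" (3x3) and "t" (3): a world point X has camera coordinates R X + t; the wrist camera has in their place "mount" (4x4, takes a point from camera to tool coordinates, whose origin is the TCP and whose axes are the tool frame's). Camera axes: x right, y down, z forward; pixel columns grow to the right and rows downward; lengths in m; the calibration is good to about 2 mm. A picture is of the moment at which its call begins: read the wrist's pose just before it. camera_params takes no time and is no camera call.
- manip.sign_off(): hands the job in, once; it reports no verdict.
The state is a dict: "clock": time; "qpos": joint angles; "qd": joint speeds; "effort": joint torques, N m; "position": TCP position; "ee_rot": TCP orientation; "contact_force": force on the tool from outside, world axes, zero at the start; "moment": the same for the moment, N m; "width": finger opening in m.
Only numpy, scipy, OpenCV 4.12 (cv2) and the standard library are available. Lean on these libraries where they do the work, as an engineer would, in place of code of your own. Each camera call takes 0.05 s, during which the arm holds its last target.

### The job

The sliding top plate of the specimen press has crept along, so its square hole no longer lines up with the round hole in the block below. Drive the orange-handled tapered drift down through both holes, as far as its collar, to lever them into line; then take it out, put the black-handled bolt in its place with its square neck turned to fit, fully home with its flange on the plate, and stand the drift back upright in a free hole of the blue rack. Leave the plain brass dowel, the jar, brush, hammer and cup undisturbed.

Things in the scene. Friction and masses are not known exactly. Their poses are not given: they have to be found in the camera images.
- press: Specimen press, fixed to the table, pose varies. Dark base plate 130 (x) by 240 (y) by 15 mm, origin at the centre of its underside. On it a steel block (top 75 mm above the table) centred at (0, -50) mm of the press frame, and sprung columns towards +y. They carry the sliding top plate, which has four black knobs near its +y end, up to 130 mm high, nearest 80 mm in y from the hole.
- plate_mid (a point): Fixed point in line with the block's hole, 88 mm above the table, level with the top of the aluminium top plate. Plate: 86 (x) by 200 (y) by 12 mm; slides along the press's y only, about 4 N of friction, no spring, stays where put. Its square through hole, 17.2 mm wide, sides along press x and y, is in line with this point in x but off by up to 10 mm either way in y (unknown: look or feel).
- bolt_neck (a point): On the bolt's axis, 10 mm below its origin, at the foot of the square neck: 15 by 15 mm, sides along the bolt's x and y, 10 mm long, directly under the flange. It enters the plate's square hole only when the sides match within about 8 degrees; any quarter turn will do. Below it a round shank, 15 mm diameter, to 55 mm below the origin, the last 6 mm tapering to 13.6 mm.
- block_hole (a point): Centre of the mouth of the round hole, 17 mm diameter, in the press's fixed block; 75 mm above the table, 60 mm deep, vertical, closed at the bottom. It lies under the sliding top plate, whose top is 13 mm higher. Axes as the press.
- drift: Tapered drift standing in a hole of the rack, handle up. Origin on its axis at the underside of its collar, z towards the handle. Collar 30 mm diameter, 6 mm high; above it an orange square handle 20 by 20 mm (sides along its x and y) from 6 to 66 mm above the origin. About 0.28 kg.
- drift_tip (a point): The drift's blunt tip, 4 mm diameter, on its axis, 66 mm below its origin. From the tip a straight taper 42 mm long widens to 15.6 mm, then 24 mm of parallel shank, 15.6 mm diameter, runs up to the collar.
- bolt: Clamp bolt hanging in a hole of the rack, head up. Origin on its axis at the underside of its flange, z up. Flange 30 mm diameter, 6 mm high; on it a black bar handle 14 (x) by 60 (y) mm, from 6 to 42 mm above the origin. About 0.24 kg.
- dowel: Bystander: plain parallel pin with a round brass handle 20 mm in diameter up to 46 mm above its origin, in the third hole of the rack; it has no taper and is not needed. Origin at the underside of its 30 mm flange, z up.
- rack: Blue rack fixed to the table, pose varies: a block 62 (x) by 230 (y) by 80 mm, origin at the centre of its underside. Three vertical holes of 24 mm diameter, 74 mm deep, at y = -75, 0 and +75 mm of its frame; the collar or flange of drift, bolt and dowel rests on its top, 80 mm above the table. Which hole holds which varies.
- jar: Bystander: amber jar, 60 mm diameter, 85 mm high, origin at the centre of its underside.
- brush: Bystander: hand brush lying on the table, origin under its middle.
- hammer: Bystander: hammer lying on the table, origin under its middle.
- pot: Bystander: white cup, 70 mm diameter, 70 mm high, origin at the centre of its underside.

How it is judged:
By the outcome, as a careful person would: the job done as asked, in the order asked, and still so for the second after the job is handed in, with the robot touching nothing.
It also fails if it takes over 72 s, if anything falls off the work surface, if the arm or the gripper's body presses on something with over 40 N, if the wrist force passes 120 N, or if a joint passes its speed limit or range.

## Working session

There is one attempt and no reset: what is moved stays moved. The work goes in short steps, Python scripts to look and compute and a tool call to move; the robot and the scene stay as the last step left them, time stands still between calls to the robot, and variables do not carry over. Pictures are saved under pics/ and viewed, and the job is handed in when it is done.

Besides the shell and the picture viewer there is one more tool, called by a JSON object that holds its "name" and its "arguments", one argument or row to a line. play_rows: Moves the arm, as the interface text tells. Its arguments: {"type":"object","properties":{"plan":{"type":"array","items":{"type":"array","items":{"type":"array","items":{"type":"number"}}}},"grip_force":{"type":"number"}},"required":["plan"]}

```bash
mkdir -p pics; cat > h.py <<'E'
from rig import manip
import numpy as np, cv2
def grab(name,tag):
    st=manip.get_state(); im,d=manip.get_image(name); p=manip.camera_params(name)
    cv2.imwrite(f'pics/{tag}.png',cv2.cvtColor(im,cv2.COLOR_RGB2BGR))
    np.savez(f'pics/{tag}.npz',im=im,d=d,pos=st['position'],q=st['ee_rot'])
    return im,d,st,p
def Rq(q):
    from scipy.spatial.transform import Rotation as R
    return R.from_quat([q[1],q[2],q[3],q[0]]).as_matrix()
def cam(name,st=None):
    p=manip.camera_params(name); K=np.array(p['intrinsics']);D=np.array(p['dist_coeffs'])
    if name=='wrist':
        M=np.array(p['mount']); Rt=Rq(st['ee_rot']) if 'ee_rot' in st else Rq(st['q'])
        pos=np.array(st['position'] if 'position' in st else st['pos'])
        Rcw=Rt@M[:3,:3]; c=Rt@M[:3,3]+pos
    else:
        R=np.array(p['R']);Rcw=R.T;c=-R.T@np.array(p['t'])
    return K,D,Rcw,c
def ray(cm,px):
    K,D,R,c=cm
    u=cv2.undistortPoints(np.array(px,float).reshape(-1,1,2),K,D).reshape(-1,2)
    return (R@np.c_[u,np.ones(len(u))].T).T
def onz(cm,px,z):
    r=ray(cm,px);c=cm[3]; s=(z-c[2])/r[:,2]; return c+r*s[:,None]
def cloud(cm,d):
    v,u=np.mgrid[0:d.shape[0],0:d.shape[1]]
    r=ray(cm,np.c_[u.ravel(),v.ravel()]); return (cm[3]+r*d.ravel()[:,None]).reshape(d.shape+(3,))
def proj(cm,P):
    K,D,R,c=cm; P=np.array(P,float).reshape(-1,3)
    rv,_=cv2.Rodrigues(R.T); return cv2.projectPoints(P,rv,-R.T@c,K,D)[0].reshape(-1,2)
E
python3 - <<'E'
from h import *
for n in ['scene','side','wrist']:
    im,d,st,p=grab(n,n+'0'); cm=cam(n,st); print(n,cm[3],cm[2][:,2])
print(st)
E
```

```text
scene [ 1.29484476 -0.59609087  0.74332815] [-0.63153589  0.50693444 -0.58666847]
side [-0.19602138 -1.02702923  1.02559244] [ 0.48646868  0.65045823 -0.58331151]
wrist [0.09516523 0.57333278 0.37397925] [ 0.29809422 -0.09573827 -0.94972313]
{'clock': 0.1, 'qpos': array([ 1.14698362e+00,  2.76533915e-01,  1.50598753e+00,  9.66444610e-06,
        1.36069596e+00, -1.21000759e-01]), 'qd': array([-3.78488387e-04, -4.86844330e-05, -3.35009447e-03,  4.40987269e-05,
       -8.10133948e-04,  6.13110082e-04]), 'effort': array([ 1.65555455e-03, -4.17701018e+01, -2.46403706e+01, -2.98904779e-04,
        5.71395125e-03,  6.34559669e-06]), 'position': array([0.1712804 , 0.54841677, 0.23053255]), 'ee_rot': array([ 0.69885937,  0.10609994,  0.69917491, -0.10720465]), 'contact_force': array([ 0.19198166,  0.3054662 , -0.41419879]), 'moment': array([ 0.02933643, -0.00120851,  0.0375615 ]), 'width': 0.08519595708401777}
```

View pics/scene0.png

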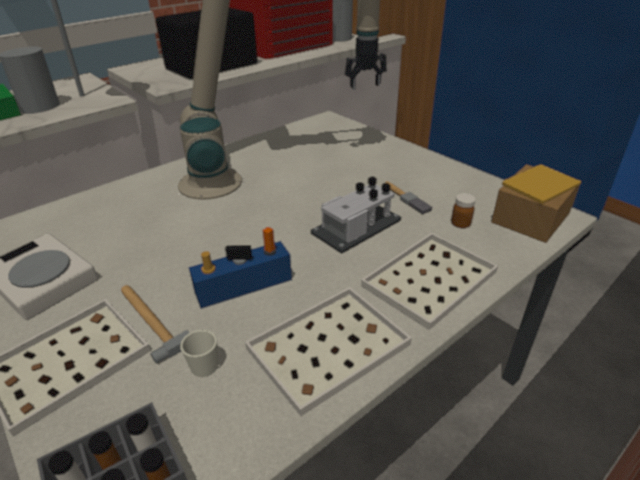

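View pics/side0.png

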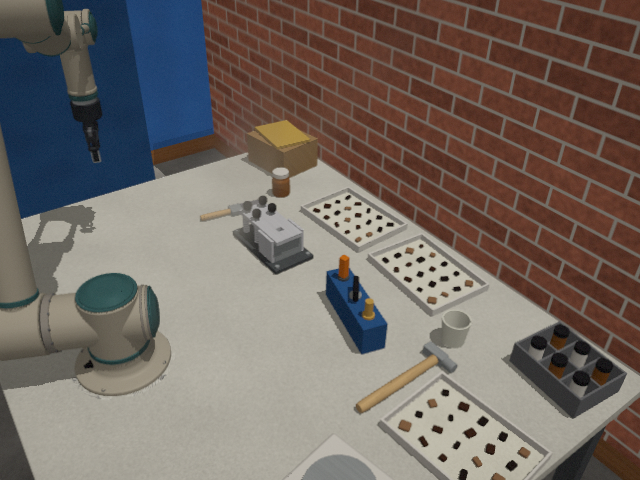

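View pics/wrist0.png

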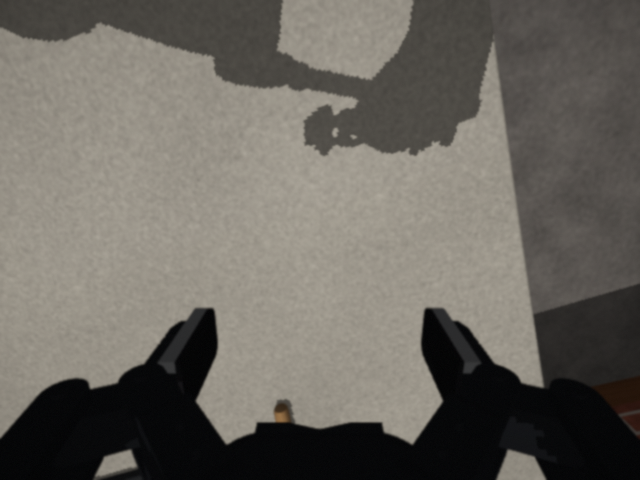

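The scene picture shows the rack at about (240,270), with the drift at its right end (268,240), the bolt in the middle and the dowel on the left. The press is at (357,215), with its knobs pointing away from the rack. Next I'll measure these from the depth data and masks.

```bash
python3 - <<'E'
from h import *
for n in ['scene','side']:
    z=np.load(f'pics/{n}0.npz'); im,d=z['im'],z['d']; cm=cam(n); P=cloud(cm,d)
    hsv=cv2.cvtColor(im,cv2.COLOR_RGB2HSV); ok=d>0
    reg=(P[...,0]>0.2)&(P[...,0]<0.9)&(np.abs(P[...,1])<0.6)&ok
    def show(m,l,z=None):
        Q=P[m][:,:2]*1000
        if len(Q)<5: print(l,len(Q));return
        r=cv2.minAreaRect(Q.astype(np.float32)); print(n,l,len(Q),np.round(np.median(Q,0)),np.round(r[0],1),np.round(r[1],1),round(r[2],1), 'z',np.round(np.percentile(P[m][:,2],[5,50,95])*1000,1))
    H,S,V=hsv[...,0],hsv[...,1],hsv[...,2]
    blue=reg&(H>100)&(H<130)&(S>120)&(P[...,2]>.02)&(P[...,2]<.12)
    show(blue,'blue'); show(blue&(abs(P[...,2]-.08)<.006),'bluetop')
    org=reg&(H>5)&(H<14)&(S>200)&(P[...,2]>.09); show(org,'orange')
    br=reg&(H>14)&(H<22)&(S>150)&(P[...,2]>.085)&(P[...,2]<.14); show(br,'brass')
    grey=reg&(S<60)&(abs(P[...,2]-.088)<.006)&(V>70)
    k,lab,stt,cc=cv2.connectedComponentsWithStats(grey.astype(np.uint8))
    for i in range(1,k):
        if stt[i,4]>60: show(lab==i,'grey%s'%np.round(cc[i]))
    for c in [(340,150,440,270)] if n=='scene' else [(225,185,320,275)]:
        crop=im[c[1]:c[3],c[0]:c[2]] if n=='side' else im[170:255,300:410]
    cv2.imwrite(f'pics/{n}crop.png',cv2.cvtColor(cv2.resize(crop,None,fx=6,fy=6,interpolation=cv2.INTER_CUBIC),cv2.COLOR_RGB2BGR))
E
```

```text
scene blue 2923 [ 543. -216.] [ 525.2 -201. ] [227.1  65.9] 74.7 z [24.4 65.6 81.9]
scene bluetop 1184 [ 533. -219.] [ 524.4 -200.7] [226.9  64.2] 74.7 z [75.7 80.2 82.6]
scene orange 107 [ 549. -131.] [ 545.2 -129.3] [16.2 17. ] 8.6 z [ 94.4 123.1 145.9]
scene brass 1079 [816. 539.] [698.1 155.7] [955.8 141.7] 73.2 z [ 95.5 121.1 123.9]
scene grey[353. 204.] 1243 [524. 158.] [518.5 187.8] [112.5 204.1] 0.8 z [84.4 88.4 90.7]
scene grey[465. 198.] 155 [703. 420.] [702.6 422.9] [51.3 53.1] 80.5 z [83.2 85.8 88. ]
side blue 2065 [ 496. -234.] [ 600.6 -365.4] [193.5 574.2] 29.0 z [25.5 74.4 81.5]
side bluetop 1026 [ 506. -220.] [ 599.9 -361.3] [190.2 566.7] 28.9 z [75.1 78.3 81.9]
side orange 86 [ 529. -135.] [ 528.9 -135.1] [18.9 21.1] 46.8 z [ 92.4 117.9 140.4]
side brass 224 [ 499. -272.] [686.  153.8] [962.4  89. ] 69.3 z [ 86.7 118.2 125.5]
side grey[281. 172.] 73 [695. 416.] [694.2 418.1] [51.2 47.4] 42.1 z [82.2 83.8 87.5]
side grey[273. 225.] 1157 [510. 159.] [514.2 185.6] [211.6 110.5] 90.0 z [82.9 86.5 90.5]
```

View pics/sidecrop.png

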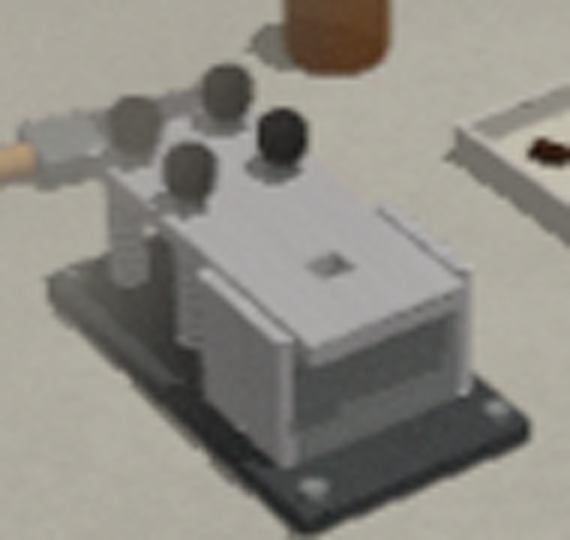

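```bash
cat >> h.py <<'E'
def rel(st,target):
    return Rq(st['ee_rot']).T@(np.array(target)-np.array(st['position']))
E
python3 - <<'E'
from h import *
st=manip.get_state(); h=onz(cam('side'),[[280,229.2]],.088); print(h, Rq(st['ee_rot']))
t=[h[0,0],h[0,1],.22]; print(rel(st,t))
E
```

```text
[[0.51307853 0.13295609 0.088     ]] [[-5.54072881e-04  2.98209459e-01  9.54500294e-01]
 [-1.25346041e-03  9.54499484e-01 -2.98209933e-01]
 [-9.99999061e-01 -1.36165837e-03 -1.55068529e-04]]
[ 0.01099808 -0.29468553  0.45012995]
```

{"name": "play_rows", "arguments": {
  "plan": [
    [[0,0.001,-0.027,0.041,0],[0,0.002,-0.054,0.082,0],[0,0.003,-0.08,0.123,0],[0,0.004,-0.107,0.164,0],[0,0.005,-0.134,0.205,0],[0,0.006,-0.161,0.246,0],[0,0.007,-0.187,0.286,0],[0,0.008,-0.214,0.327,0],[0,0.009,-0.241,0.368,0],[0,0.01,-0.268,0.409,0],[0,0.011,-0.295,0.45,0],[0,0.011,-0.295,0.45,0]]
  ]
}}

```text
clock: 1.35
position: [0.5168, 0.1278, 0.2194]
ee_rot: [0.699, 0.107, 0.698, -0.11]
contact_force: [0.0, 1.1, -0.3]
width: 0.0856
```

```bash
python3 - <<'E'
from h import *
im,d,st,p=grab('wrist','w1'); print(st['clock'],st['position'],st['qpos'])
E
```

```text
1.35 [0.5168123  0.12784539 0.21935237] [ 0.11469374  0.21874836  1.61465196 -0.00437583  1.30705931 -1.14601778]
```

View pics/w1.png

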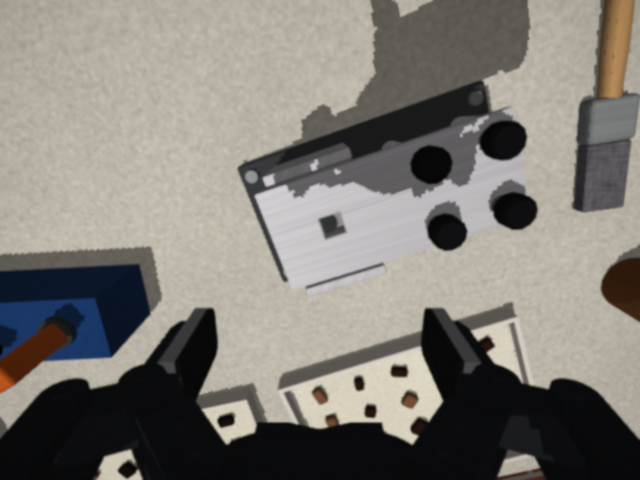

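```bash
python3 - <<'E'
from h import *
z=np.load('pics/w1.npz'); im=z['im'];st={'pos':z['pos'],'q':z['q']}
cv2.imwrite('pics/w1c.png',cv2.cvtColor(cv2.resize(im[70:320,225:535],None,fx=2.5,fy=2.5,interpolation=cv2.INTER_CUBIC),cv2.COLOR_RGB2BGR))
cv2.imwrite('pics/w1d.png',cv2.cvtColor(cv2.resize(im[200:250,305:360],None,fx=12,fy=12,interpolation=cv2.INTER_CUBIC),cv2.COLOR_RGB2BGR))
E
```

```text
(no output)
```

View pics/w1c.png

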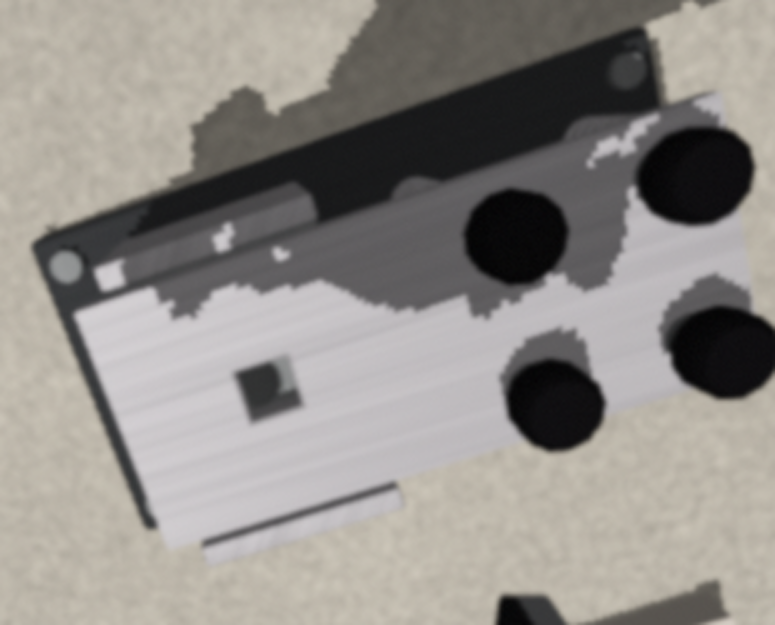

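View pics/w1d.png

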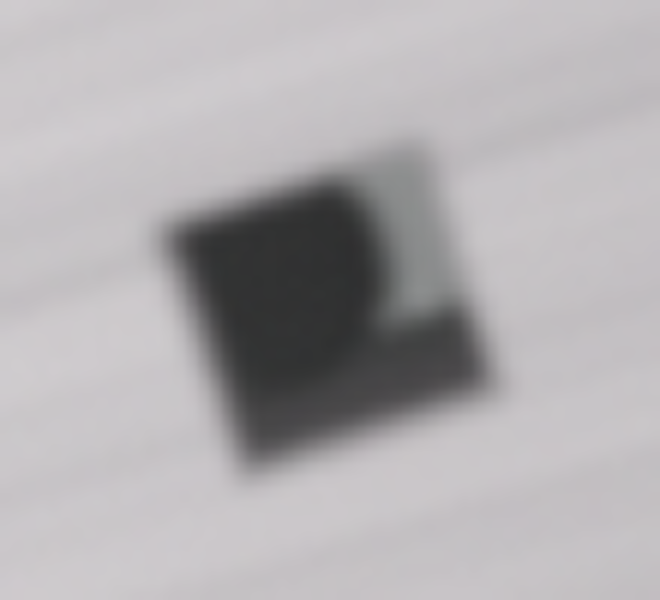

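```bash
python3 - <<'E'
from h import *
from scipy.optimize import least_squares
z=np.load('pics/w1.npz'); st={'pos':z['pos'],'q':z['q']}; cm=cam('wrist',st)
f=lambda a,s,o:(np.array(a,float)+.5)/s-.5+np.array(o)
q=onz(cm,f([(170,230),(428,145),(490,385),(245,470)],12,(305,200)),.088)[:,:2]*1000
print(q,q.mean(0)); e=(q[1]-q[0]+q[2]-q[3])/2; print('y-dir',np.linalg.norm(e),np.degrees(np.arctan2(e[1],e[0])))
e2=(q[3]-q[0]+q[2]-q[1])/2; print('x-dir',np.linalg.norm(e2),np.degrees(np.arctan2(e2[1],e2[0])))
b=onz(cm,f([(35,243),(643,28),(150,527)],2.5,(225,70)),.015)[:,:2]*1000
y=b[1]-b[0];x=b[2]-b[0];print('base',b,np.linalg.norm(y),np.degrees(np.arctan2(y[1],y[0])),np.linalg.norm(x))
u=y/np.linalg.norm(y);v=np.array([u[1],-u[0]])
print('block hole by base',b[0]+u*70+v*65)
a=onz(cm,f([(345,190),(372,225),(385,270),(384,300),(372,332)],12,(305,200)),.075)[:,:2]*1000
print(a); r=least_squares(lambda c:np.linalg.norm(a-c,axis=1)-8.5,a.mean(0)-u*8.5); print('arc centre',r.x,r.fun)
# plate edges
pl=onz(cm,f([(75,312),(165,548),(720,95)],2.5,(225,70)),.088)[:,:2]*1000
w=pl[1]-pl[0];l=pl[2]-pl[0];print('plate',pl,np.linalg.norm(w),np.linalg.norm(l),np.degrees(np.arctan2(l[1],l[0])))
c=q.mean(0); print('offset arc - sq in y,x',(r.x-c)@u,(r.x-c)@v)
for n,px in [('wrist-ref',None)]:pass
E
```

```text
[[509.53836613 130.09388186]
 [509.18965828 148.09595808]
 [526.32698825 147.32398464]
 [527.06918976 129.81877286]] [518.03105061 138.83314936]
y-dir 17.762021175774088 91.75977524688898
x-dir 17.341981258384333 -1.7299788539565377
base [[455.40655408  66.07028092]
 [451.46688669 300.78628363]
 [581.93530936  68.30722772]] 234.74906369868387 90.96160942368212 126.54852762348587
block hole by base [519.22262739 137.15128251]
[[513.76277208 141.42990827]
 [516.73143788 142.48705528]
 [520.11146432 142.40984312]
 [522.17254179 141.71342316]
 [524.14885907 140.23605727]]
arc centre [518.21374099 134.15132566] [ 3.16404653e-02 -3.35006772e-02 -2.62484965e-02  3.56559457e-02
 -2.43790429e-05]
plate [[475.80016939  88.42475899]
 [561.17961974  88.48713341]
 [473.51879568 287.88672921]] 85.37947313815195 199.47501656117194 90.6552997816412
offset arc - sq in y,x -4.684230330209914 0.10409211974865347
```

```bash
python3 - <<'E'
from h import *
st=manip.get_state(); print(rel(st,[.53,-.185,.24]))
E
```

```text
[-0.02017648 -0.2957812   0.11030208]
```

{"name": "play_rows", "arguments": {
  "plan": [
    [[0,-0.02,-0.042,0.016,0],[0,-0.02,-0.085,0.032,0],[0,-0.02,-0.127,0.047,0],[0,-0.02,-0.169,0.063,0],[0,-0.02,-0.211,0.079,0],[0,-0.02,-0.254,0.095,0],[0,-0.02,-0.296,0.11,0],[0,-0.02,-0.296,0.11,0],[0,-0.02,-0.296,0.11,0]]
  ]
}}

```text
clock: 2.3
position: [0.5292, -0.1844, 0.2394]
ee_rot: [0.698, 0.109, 0.7, -0.109]
contact_force: [0.3, 1.4, -0.1]
width: 0.0858
```

```bash
python3 - <<'E'
from h import *
im,d,st,p=grab('wrist','w2'); print(st['clock'],st['position'],st['qpos'])
E
```

```text
2.3 [ 0.52919335 -0.18441912  0.23936019] [-4.58828112e-01  2.50727927e-01  1.52030726e+00 -1.02557827e-03
  1.37266404e+00 -1.72070835e+00]
```

View pics/w2.png

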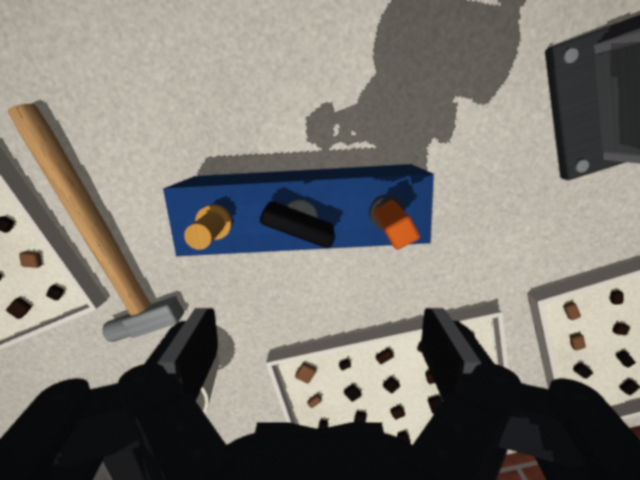

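```bash
python3 - <<'E'
from h import *
z=np.load('pics/w2.npz'); im=z['im']
cv2.imwrite('pics/w2c.png',cv2.cvtColor(cv2.resize(im[160:265,160:440],None,fx=2.85,fy=2.85,interpolation=cv2.INTER_CUBIC),cv2.COLOR_RGB2BGR))
a=cv2.resize(im[185:255,360:430],None,fx=8,fy=8,interpolation=cv2.INTER_CUBIC)
cv2.imwrite('pics/w2d.png',cv2.cvtColor(a,cv2.COLOR_RGB2BGR))
b=cv2.resize(im[185:260,250:345],None,fx=8,fy=8,interpolation=cv2.INTER_CUBIC)
b=np.clip(b.astype(float)*2.0,0,255).astype(np.uint8)
cv2.imwrite('pics/w2e.png',cv2.cvtColor(b,cv2.COLOR_RGB2BGR))
E
```

```text
(no output)
```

View pics/w2d.png

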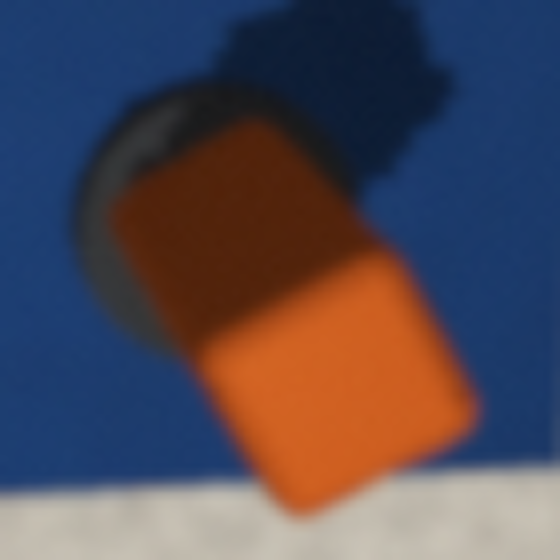

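View pics/w2e.png

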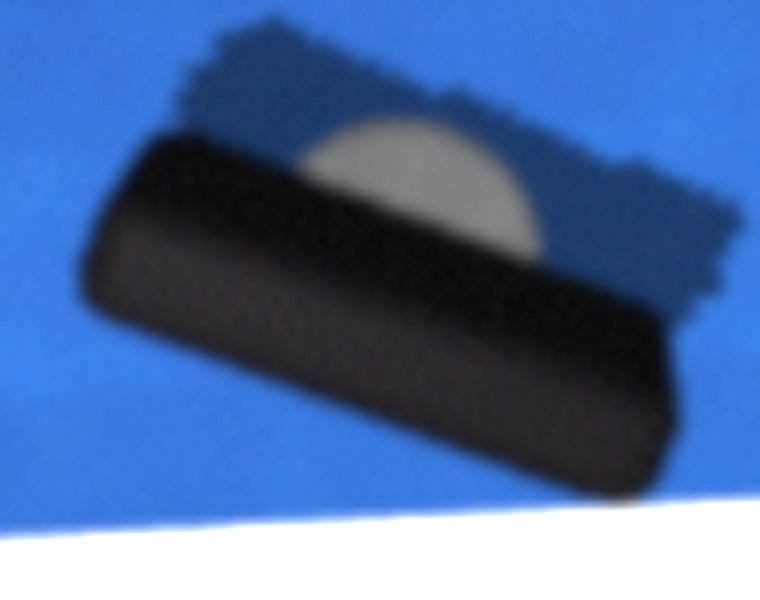

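View pics/w2c.png

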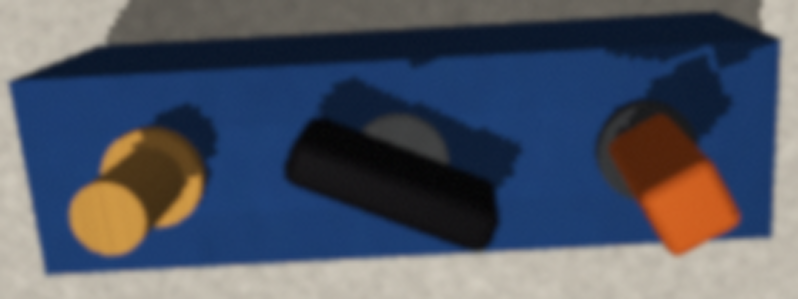

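```bash
python3 - <<'E'
from h import *
z=np.load('pics/w2.npz'); st={'pos':z['pos'],'q':z['q']}; cm=cam('wrist',st)
f=lambda a,s,o:(np.array(a,float)+.5)/s-.5+np.array(o)
ang=lambda e:(round(np.linalg.norm(e),1),round(np.degrees(np.arctan2(e[1],e[0])),1))
T=Rq(z['q']);print('tool y ang',ang(T[:2,1]))
q=onz(cm,f([(198,345),(392,248),(482,410),(300,520)],8,(360,185)),.146)[:,:2]*1000
print('drift',q.mean(0),[ang(q[(i+1)%4]-q[i]) for i in range(4)])
q=onz(cm,f([(105,205),(670,405),(625,500),(85,300)],8,(250,185)),.122)[:,:2]*1000
print('bolt',q.mean(0),[ang(q[(i+1)%4]-q[i]) for i in range(4)])
q=onz(cm,f([(47,272),(772,236),(778,42),(12,82)],2.85,(160,160)),.08)[:,:2]*1000
c=q.mean(0);print('rack',c,[ang(q[(i+1)%4]-q[i]) for i in range(4)])
y=q[1]-q[0]+q[2]-q[3];u=y/np.linalg.norm(y)
for k in(-75,0,75):print(c+k*u)
# flange circles z~.086
im=z['im']
for nm,pts in [('driftflange',[(75,225),(130,115),(215,78),(300,110),(110,300),(180,355)])]:
    a=onz(cm,f(pts,8,(360,185)),.086)[:,:2]*1000
    from scipy.optimize import least_squares
    r=least_squares(lambda c:np.linalg.norm(a-c,axis=1)-15,a.mean(0));print(nm,r.x,r.fun.round(1))
a=onz(cm,f([(300,165),(345,130),(405,117),(470,135),(520,185),(543,250)],8,(250,185)),.086)[:,:2]*1000
r=least_squares(lambda c:np.linalg.norm(a-c,axis=1)-15,a.mean(0)-3);print('boltfl',r.x,r.fun.round(1))
E
```

```text
tool y ang (np.float64(1.0), np.float64(72.3))
drift [ 539.01209981 -126.05072164] [(np.float64(18.3), np.float64(100.5)), (np.float64(17.1), np.float64(14.0)), (np.float64(18.2), np.float64(-73.8)), (np.float64(18.9), np.float64(-166.0))]
bolt [ 520.34029298 -199.19978197] [(np.float64(56.8), np.float64(52.1)), (np.float64(10.6), np.float64(-41.5)), (np.float64(55.2), np.float64(-129.0)), (np.float64(9.5), np.float64(148.0))]
rack [ 521.25933537 -198.74549927] [(np.float64(230.0), np.float64(75.3)), (np.float64(60.7), np.float64(166.2)), (np.float64(228.6), np.float64(-104.7)), (np.float64(60.8), np.float64(-15.1))]
[ 502.23807353 -271.29335657]
[ 521.25933537 -198.74549927]
[ 540.28059721 -126.19764198]
driftflange [ 538.93529708 -126.19599881] [ 0.2  0.   0.3 -0.6 -0.9  0.4]
boltfl [ 520.18046816 -198.15763424] [-0.2  0.   0.2  0.1 -0.2 -0. ]
```

```bash
python3 - <<'E'
from h import *
st=manip.get_state(); print(rel(st,[.5395,-.1262,.18]))
E
```

```text
[ 0.05948582  0.05780289 -0.00741583]
```

{"name": "play_rows", "arguments": {
  "plan": [
    [[0,0.01,0.02,-0.003,8.5],[0,0.02,0.04,-0.005,17],[0,0.03,0.058,-0.0075,25.5],[0,0.04,0.058,-0.0075,34],[0,0.05,0.058,-0.0075,42.5],[0,0.0595,0.058,-0.0075,51],[0,0.0595,0.058,-0.0075,59],[0,0.0595,0.058,-0.0075,59],[0,0.0595,0.058,-0.0075,59]]
  ]
}}

```text
clock: 3.25
position: [0.5394, -0.1243, 0.1803]
ee_rot: [0.555, 0.437, 0.557, -0.437]
contact_force: [-0.2, -0.1, 0.7]
width: 0.0853
```

```bash
python3 - <<'E'
from h import *
im,d,st,p=grab('wrist','w3'); T=Rq(st['ee_rot']);print(st['clock'],st['position'],np.degrees(np.arctan2(T[1,1],T[0,1])),rel(st,[.5395,-.1262,.101]))
E
```

```text
3.25 [ 0.53939221 -0.12432247  0.18028251] 13.687990511448753 [ 0.07928151 -0.00019397  0.00191252]
```

View pics/w3.png

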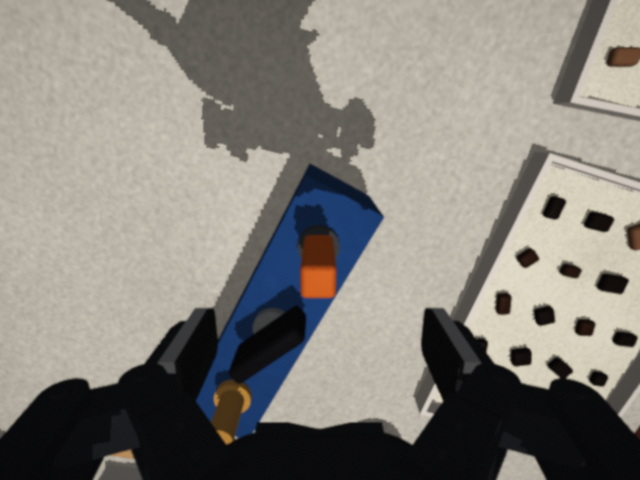

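```bash
python3 - <<'E'
from h import *
z=np.load('pics/w3.npz'); st={'pos':z['pos'],'q':z['q']}; cm=cam('wrist',st)
im=z['im'];hsv=cv2.cvtColor(im,cv2.COLOR_RGB2HSV)
m=((hsv[...,0]<14)&(hsv[...,1]>180)&(hsv[...,2]>140)).astype(np.uint8); m[:240]=0;m[320:]=0;m[:,:280]=0;m[:,360:]=0
c=max(cv2.findContours(m,0,2)[0],key=cv2.contourArea);r=cv2.minAreaRect(c);print(r); print(onz(cm,[r[0]],.146))
E
```

```text
((318.0, 281.5), (29.0, 34.0), 90.0)
[[ 0.53961287 -0.12557999  0.146     ]]
```

{"name": "play_rows", "arguments": {
  "grip_force": 90,
  "plan": [
    [[0,0.02,0,0.0015,0],[0,0.045,0,0.0015,0],[0,0.065,0,0.0015,0],[0,0.079,0,0.0015,0],[0,0.079,0,0.0015,0],[1,0.079,0,0.0015,0],[1,0.079,0,0.0015,0],[1,0.079,0,0.0015,0],[1,0.079,0,0.0015,0],[1,0.079,0,0.0015,0],[1,0.079,0,0.0015,0],[1,0.079,0,0.0015,0]]
  ]
}}

```text
clock: 4.5
position: [0.5401, -0.1263, 0.1021]
ee_rot: [0.556, 0.437, 0.556, -0.437]
contact_force: [-0.9, -0.7, 6.2]
width: 0.0189
```

{"name": "play_rows", "arguments": {
  "plan": [
    [[1,-0.03,0,0,0],[1,-0.07,0,0,0],[1,-0.11,0,0,0],[1,-0.15,0,0,0],[1,-0.15,0,0,0]]
  ]
}}

```text
clock: 5.0
position: [0.5432, -0.1273, 0.2576]
ee_rot: [0.559, 0.438, 0.552, -0.436]
contact_force: [1.5, -1.1, -1.8]
width: 0.0187
```

```bash
python3 - <<'E'
from h import *
im,d,st,p=grab('wrist','w4');
grab('side','s4'); T=Rq(st['ee_rot']);print(st['clock'],st['position'],st['contact_force'],st['width'],rel(st,[.5182,.136,.18]))
cm=cam('wrist',st)
for dz in (.022,.082,-.044):
    print(proj(cm,np.array(st['position'])+[0,0,-dz]))
E
```

```text
5.0 [ 0.5431735  -0.12730411  0.25755364] [ 1.46431723 -1.10461093 -1.79031403] 0.01874509136130674 [ 0.07622441  0.03715456 -0.26225307]
[[317.61498039 289.04604485]]
[[317.09886948 249.09788304]]
[[318.74905601 377.05018185]]
```

View pics/w4.png

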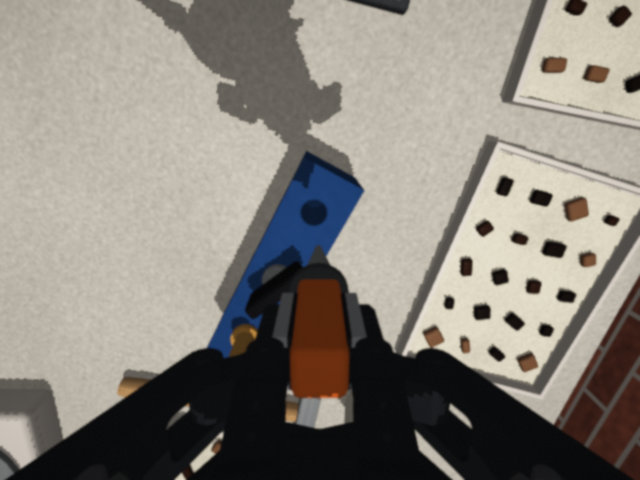

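View pics/s4.png

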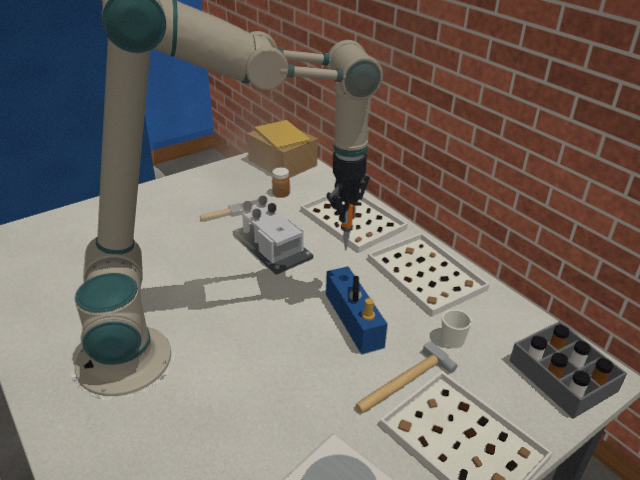

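{"name": "play_rows", "arguments": {
  "plan": [
    [[1,0,0.006,-0.044,0],[1,0,0.012,-0.087,0],[1,0.01,0.019,-0.131,0],[1,0.025,0.025,-0.175,0],[1,0.045,0.031,-0.218,0],[1,0.055,0.037,-0.262,0],[1,0.06,0.037,-0.262,0],[1,0.06,0.037,-0.262,0],[1,0.06,0.037,-0.262,0]]
  ]
}}

```text
clock: 6.0
position: [0.5135, 0.1363, 0.1906]
ee_rot: [0.555, 0.436, 0.556, -0.438]
contact_force: [0.4, -0.3, -1.8]
width: 0.0187
```

```bash
python3 - <<'E'
from h import *
im,d,st,p=grab('wrist','w5');
T=Rq(st['ee_rot']);print(st['clock'],st['position'],T[:,0],st['contact_force'],st['width'])
cm=cam('wrist',st)
P=np.array(st['position'])+T[:,0]*.088; print('tip',P,proj(cm,P),proj(cm,[[.518,.1388,.088],[.5182,.1342,.075]]))
cv2.imwrite('pics/w5c.png',cv2.cvtColor(cv2.resize(im[170:300,240:400],None,fx=5,fy=4.6,interpolation=cv2.INTER_CUBIC),cv2.COLOR_RGB2BGR))
E
```

```text
6.0 [0.51350889 0.13628928 0.19058372] [-0.00308652 -0.00146689 -0.99999416] [ 0.36076546 -0.29526202 -1.75565991] 0.01872119166676498
tip [0.51323727 0.13616019 0.10258423] [[318.17564824 246.88283759]] [[325.48575382 238.38801753]
 [324.0436741  238.77594673]]
```

View pics/w5c.png

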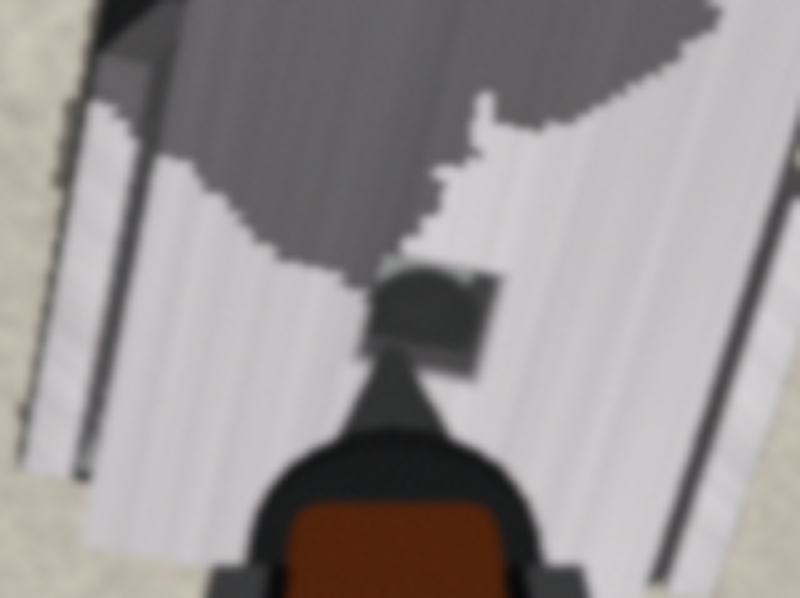

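```bash
python3 - <<'E'
from h import *
z=np.load('pics/w5.npz'); st={'position':z['pos'],'ee_rot':z['q']}; cm=cam('wrist',st)
f=lambda a:np.array(a,float)/[5,4.6]+[239.6,169.6]
a=onz(cm,f([(378,300),(395,278),(425,266),(455,272),(474,292)]),.075)[:,:2]*1000
from scipy.optimize import least_squares
r=least_squares(lambda c:np.linalg.norm(a-c,axis=1)-8.5,a.mean(0)-[0,7]);print(r.x,r.fun)
q=onz(cm,f([(381,257),(502,272),(475,380),(360,354)]),.088)[:,:2]*1000;print(q,q.mean(0))
print(rel(manip.get_state(),[.5182,.1355,.16]))
E
```

```text
[519.07197891 134.75198785] [-0.25202991 -0.09090361  0.23715352  0.1513341  -0.4054983 ]
[[508.88412867 146.63152564]
 [526.40645682 148.37053744]
 [527.10232297 129.99500109]
 [509.62214268 130.28917831]] [518.00376279 138.82156062]
[0.03121612 0.00399949 0.00146294]
```

{"name": "play_rows", "arguments": {
  "plan": [
    [[1,0,0.004,0.0015,0],[1,0,0.004,0.0015,0],[1,0.005,0.004,0.0015,0],[1,0.01,0.004,0.0015,0],[1,0.01,0.004,0.0015,0],[1,0.01,0.004,0.0015,0]]
  ]
}}

```text
clock: 6.65
position: [0.518, 0.1354, 0.1809]
ee_rot: [0.555, 0.437, 0.556, -0.438]
contact_force: [0.4, 1.0, -2.7]
width: 0.0188
```

```bash
python3 - <<'E'
from h import *
st=manip.get_state();print(st['position'],st['contact_force'],rel(st,[.5183,.1355,.165]),rel(st,[.5183,.1344,.11]))
E
```

```text
[0.51801914 0.13543051 0.18094871] [ 0.40953132  0.98445342 -2.65048764] [ 1.59478995e-02  3.30603197e-04 -1.07471509e-05] [0.07094898 0.00021489 0.00102722]
```

{"name": "play_rows", "arguments": {
  "plan": [
    [[1,0.006,0,0,0],[1,0.012,0,0,0],[1,0.018,0,0,0],[1,0.024,0,0,0],[1,0.028,0,0,0],[1,0.028,0,0,0]]
  ]
}}

```text
clock: 7.25
position: [0.5175, 0.1354, 0.1521]
ee_rot: [0.555, 0.436, 0.556, -0.439]
contact_force: [-0.3, 0.1, -3.1]
width: 0.0188
```

{"name": "play_rows", "arguments": {
  "plan": [
    [[1,0.005,0,0.0005,0],[1,0.01,0,0.001,0],[1,0.015,0,0.001,0],[1,0.02,0,0.001,0],[1,0.024,0,0.001,0],[1,0.028,0,0.001,0],[1,0.028,0,0.001,0]]
  ]
}}

```text
clock: 7.95
position: [0.5173, 0.1344, 0.1232]
ee_rot: [0.554, 0.436, 0.557, -0.439]
contact_force: [1.9, 4.0, -5.4]
width: 0.019
```

```bash
python3 - <<'E'
from h import *
st=manip.get_state();print(st['position'],st['contact_force'],st['moment'])
im,*_=grab('wrist','w6')
E
```

```text
[0.51734549 0.13443916 0.12319713] [ 1.92787641  3.9876366  -5.36531557] [ 0.8667865  -0.25761324  0.02707344]
```

View pics/w6.png

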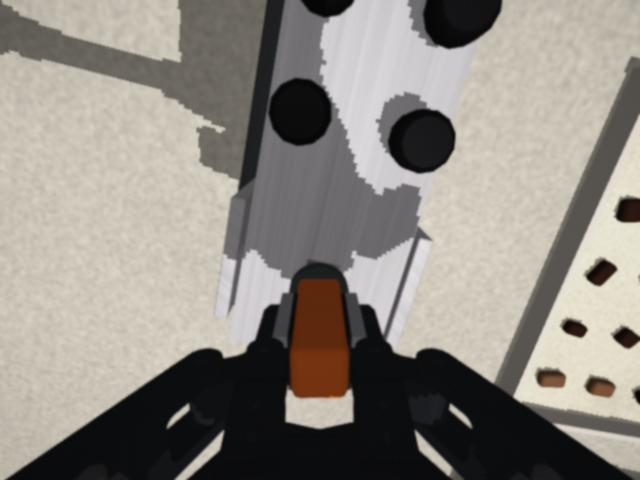

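{"name": "play_rows", "arguments": {
  "plan": [
    [[1,0.003,0,0,0],[1,0.006,0,0,0],[1,0.009,0,0,0],[1,0.011,0,0,0],[1,0.013,0,0,0],[1,0.0145,0,0,0],[1,0.0145,0,0,0]]
  ]
}}

```text
clock: 8.7
position: [0.5173, 0.1343, 0.1101]
ee_rot: [0.555, 0.436, 0.556, -0.439]
contact_force: [-2.5, 3.1, 8.0]
width: 0.019
```

```bash
python3 - <<'E'
from h import *
st=manip.get_state();print(st['position'],st['contact_force'],st['moment'])
im,*_=grab('side','s7')
cv2.imwrite('pics/s7c.png',cv2.cvtColor(cv2.resize(im[150:290,210:340],None,fx=4.6,fy=4.2,interpolation=cv2.INTER_CUBIC),cv2.COLOR_RGB2BGR))
E
```

```text
[0.51728535 0.13434117 0.11011562] [-2.51579507  3.11006867  8.00931035] [ 0.66538072  0.33227404 -0.02005733]
```

View pics/s7c.png

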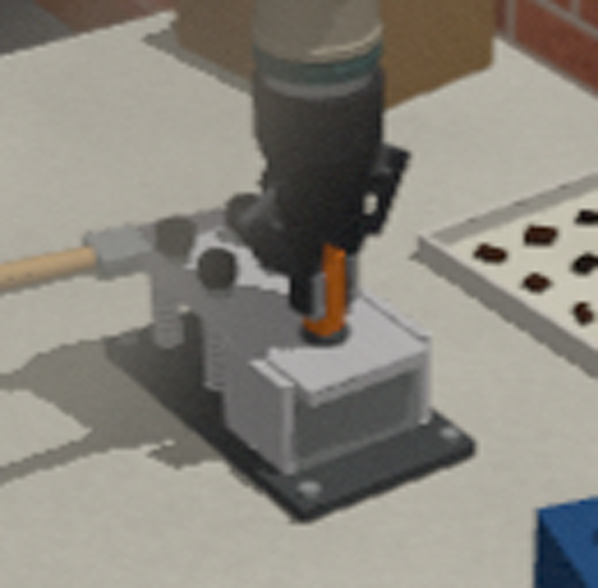

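{"name": "play_rows", "arguments": {
  "plan": [
    [[1,0.002,0,0,0],[1,0.003,0,0,0],[1,0.003,0,0,0]]
  ]
}}

```text
clock: 9.05
position: [0.5173, 0.1343, 0.1101]
ee_rot: [0.555, 0.436, 0.556, -0.438]
contact_force: [-5.0, 3.7, 17.5]
width: 0.0194
```

{"name": "play_rows", "arguments": {
  "plan": [
    [[1,-0.005,0,0,0],[1,-0.02,0,0,0],[1,-0.04,0,0,0],[1,-0.06,0,0,0],[1,-0.08,0,0,0],[1,-0.105,0,0,0],[1,-0.105,0,0,0]]
  ]
}}

```text
clock: 9.75
position: [0.5195, 0.1333, 0.2176]
ee_rot: [0.557, 0.437, 0.554, -0.438]
contact_force: [1.4, 0.4, -1.9]
width: 0.0192
```

```bash
python3 - <<'E'
from h import *
im,d,st,_=grab('wrist','w8');print(st['clock'],st['position'],st['contact_force'],rel(st,[.5398,-.1262,.20]))
cv2.imwrite('pics/w8c.png',cv2.cvtColor(cv2.resize(im[150:300,240:400],None,fx=5,fy=4,interpolation=cv2.INTER_CUBIC),cv2.COLOR_RGB2BGR))
E
```

```text
9.75 [0.51950097 0.13334677 0.21763901] [ 1.38677885  0.43308735 -1.85097831] [ 0.01856726 -0.04127939  0.2569805 ]
```

View pics/w8c.png

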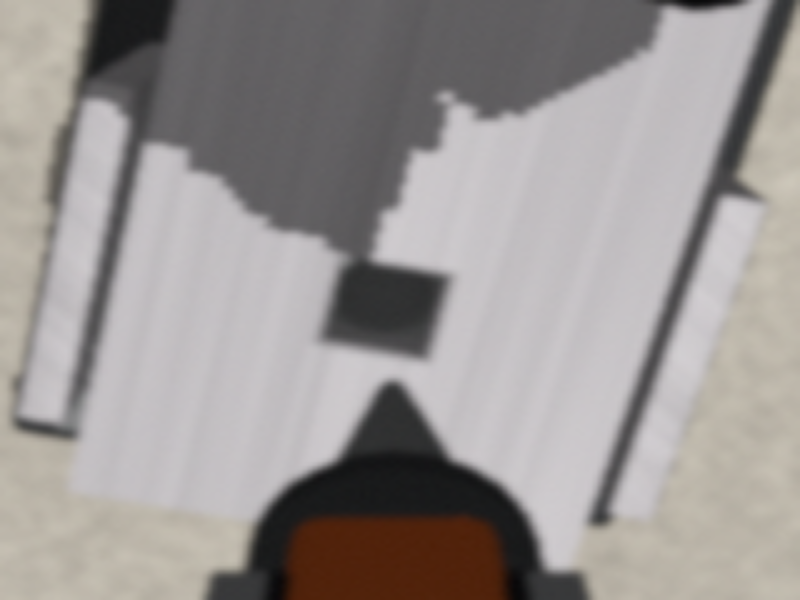

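The holes are now in line: the square at about (385,310) in the zoom is fully dark. Next, the drift goes back to its own hole in the rack.

{"name": "play_rows", "arguments": {
  "plan": [
    [[1,0,-0.007,0.043,0],[1,0,-0.014,0.086,0],[1,0,-0.021,0.129,0],[1,0,-0.028,0.171,0],[1,0,-0.035,0.214,0],[1,0.01,-0.041,0.257,0],[1,0.018,-0.041,0.257,0],[1,0.018,-0.041,0.257,0],[1,0.018,-0.041,0.257,0]]
  ]
}}

```text
clock: 10.7
position: [0.5376, -0.1253, 0.197]
ee_rot: [0.555, 0.436, 0.556, -0.439]
contact_force: [-0.0, 0.4, -2.7]
width: 0.0188
```

```bash
python3 - <<'E'
from h import *
im,d,st,_=grab('wrist','w9');T=Rq(st['ee_rot']);print(st['clock'],st['position'],T[:,0],rel(st,[.5398,-.1262,.102]))
E
```

```text
10.7 [ 0.5375731  -0.1252564   0.19699622] [-0.00375377 -0.00185515 -0.99999123] [0.09498878 0.00233068 0.00135321]
```

View pics/w9.png

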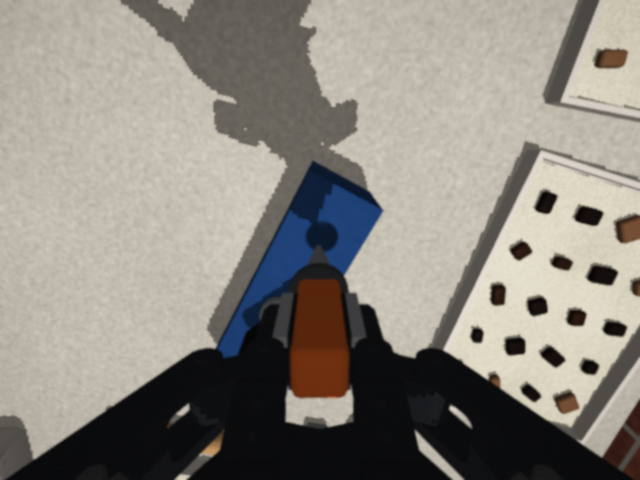

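{"name": "play_rows", "arguments": {
  "plan": [
    [[1,0,0.002,0.001,0],[1,0.01,0.002,0.001,0],[1,0.025,0.002,0.001,0],[1,0.04,0.002,0.001,0],[1,0.055,0.002,0.001,0],[1,0.07,0.002,0.001,0],[1,0.083,0.002,0.001,0],[1,0.09,0.002,0.001,0],[1,0.094,0.002,0.001,0],[1,0.095,0.002,0.001,0]]
  ]
}}

```text
clock: 11.75
position: [0.5401, -0.1255, 0.1025]
ee_rot: [0.556, 0.436, 0.556, -0.438]
contact_force: [-0.6, -0.0, -1.7]
width: 0.0191
```

{"name": "play_rows", "arguments": {
  "plan": [
    [[1,0.001,0,0,0],[1,0.001,0,0,0],[0,0.001,0,0,0],[0,0.001,0,0,0],[0,0.001,0,0,0],[0,0.001,0,0,0],[0,0.001,0,0,0],[0,0.001,0,0,0],[0,-0.02,0,0,0],[0,-0.05,0,0,0],[0,-0.08,0,0,0],[0,-0.08,0,0,0]]
  ]
}}

```text
clock: 12.95
position: [0.5431, -0.1262, 0.1868]
ee_rot: [0.559, 0.437, 0.553, -0.437]
contact_force: [0.4, -0.6, -0.1]
width: 0.0853
```

```bash
python3 - <<'E'
from h import *
im,d,st,_=grab('wrist','w10');T=Rq(st['ee_rot']);print(st['clock'],st['position'],st['width'],rel(st,[.5203,-.1985,.18]))
E
```

```text
12.95 [ 0.54306344 -0.12624735  0.18679382] 0.08528160282886092 [ 0.00705073 -0.03923179  0.064776  ]
```

View pics/w10.png

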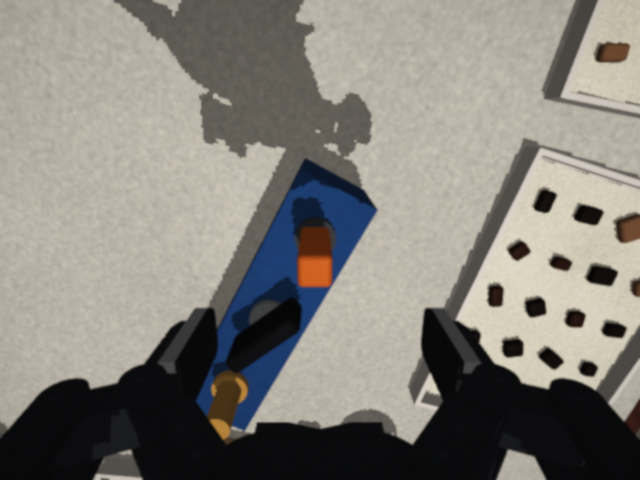

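{"name": "play_rows", "arguments": {
  "plan": [
    [[0,0,-0.008,0.013,8.5],[0,0,-0.016,0.026,17],[0,0,-0.024,0.039,25.5],[0,0,-0.032,0.052,34],[0,0,-0.039,0.065,42.5],[0,0,-0.039,0.065,52],[0,0,-0.039,0.065,52],[0,0,-0.039,0.065,52],[0,0,-0.039,0.065,52]]
  ]
}}

```text
clock: 13.9
position: [0.5189, -0.1977, 0.1843]
ee_rot: [-0.31, -0.636, -0.308, 0.636]
contact_force: [0.5, -0.3, 0.3]
width: 0.0853
```

```bash
python3 - <<'E'
from h import *
im,d,st,_=grab('wrist','w11');T=Rq(st['ee_rot']);print(st['clock'],st['position'],st['qpos'],np.degrees(np.arctan2(T[1,1],T[0,1])))
b=np.clip(cv2.resize(im[200:360,230:410],None,fx=4,fy=3.7,interpolation=cv2.INTER_CUBIC).astype(float)*2,0,255).astype(np.uint8)
cv2.imwrite('pics/w11c.png',cv2.cvtColor(b,cv2.COLOR_RGB2BGR))
E
```

```text
13.9 [ 0.51891924 -0.19772104  0.18433601] [-0.48773731  0.2756295   1.62596546 -0.00257163  1.23713863  0.17970512] -38.19340330909979
```

View pics/w11c.png

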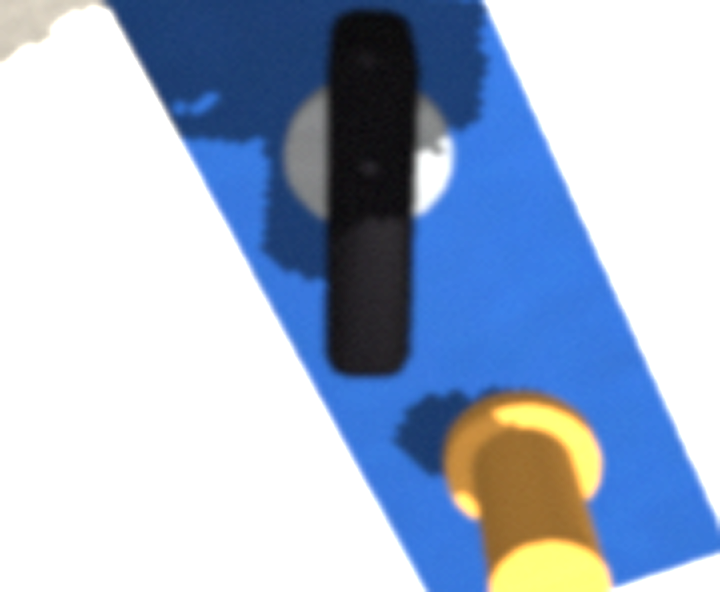

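```bash
python3 - <<'E'
from h import *
z=np.load('pics/w11.npz'); st={'position':z['pos'],'ee_rot':z['q']}; cm=cam('wrist',st)
f=lambda a:np.array(a,float)/[4,3.7]+[229.6,199.6]
a=onz(cm,f([(285,152),(453,150),(300,105),(435,103),(310,205),(430,210)]),.086)[:,:2]*1000
from scipy.optimize import least_squares
r=least_squares(lambda c:np.linalg.norm(a-c,axis=1)-15,a.mean(0));print(r.x,r.fun)
e=onz(cm,f([(332,40),(329,350),(415,50),(410,350)]),.122)[:,:2]*1000
for i in(0,2):
  v=e[i]-e[i+1];print('bar ang',np.degrees(np.arctan2(v[1],v[0])))
print('bar mid',e.mean(0))
print(rel(manip.get_state(),[r.x[0]/1000,r.x[1]/1000,.096]))
E
```

```text
[ 521.44706866 -198.61632651] [ 0.18271586 -0.08101869  0.83320038  0.4116062   0.103881    0.99275215]
bar ang 50.9566054214188
bar ang 51.64417322590608
bar mid [ 523.29530745 -195.91786983]
[ 0.08853733  0.00208691 -0.00096101]
```

{"name": "play_rows", "arguments": {
  "grip_force": 90,
  "plan": [
    [[0,0.02,0.002,-0.0005,0],[0,0.045,0.002,-0.0005,0],[0,0.07,0.002,-0.0005,0],[0,0.09,0.002,-0.0005,0],[0,0.09,0.002,-0.0005,0],[1,0.09,0.002,-0.0005,0],[1,0.09,0.002,-0.0005,0],[1,0.09,0.002,-0.0005,0],[1,0.09,0.002,-0.0005,0],[1,0.09,0.002,-0.0005,0],[1,0.09,0.002,-0.0005,0],[1,0.09,0.002,-0.0005,0]]
  ]
}}

```text
clock: 15.15
position: [0.5213, -0.1991, 0.0954]
ee_rot: [0.311, 0.636, 0.307, -0.636]
contact_force: [-0.9, 0.3, 5.8]
width: 0.0128
```

```bash
python3 - <<'E'
from h import *
im,d,st,_=grab('wrist','w12');T=Rq(st['ee_rot']);print(st['clock'],st['position'],st['width'],st['contact_force'],np.degrees(np.arctan2(T[1,1],T[0,1])),rel(st,[.5203,-.1985,.18]))
E
```

```text
15.15 [ 0.52134277 -0.19907328  0.0954303 ] 0.012788639055565598 [-0.93548207  0.32450437  5.75966086] -38.20554216624475 [-0.08457385 -0.00077577  0.00033432]
```

View pics/w12.png

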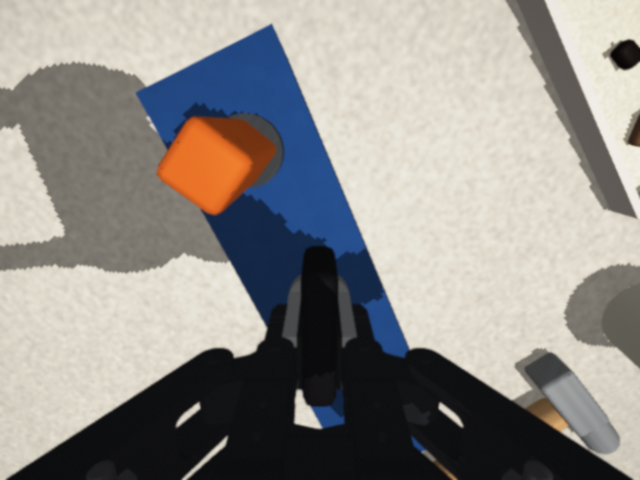

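{"name": "play_rows", "arguments": {
  "plan": [
    [[1,-0.03,0,0,0],[1,-0.07,0,0,0],[1,-0.11,0,0,0],[1,-0.155,0,0,0],[1,-0.155,0,0,0],[1,-0.155,0,0,0]]
  ]
}}

```text
clock: 15.8
position: [0.521, -0.1984, 0.2507]
ee_rot: [0.311, 0.637, 0.307, -0.636]
contact_force: [-0.6, 0.4, -3.4]
width: 0.0121
```

```bash
python3 - <<'E'
from h import *
im,d,st,_=grab('wrist','w13');T=Rq(st['ee_rot']);print(st['clock'],st['position'],st['width'],st['contact_force'],rel(st,[.5178,.1343,.20]))
E
```

```text
15.8 [ 0.52096569 -0.1984307   0.25072505] 0.012102803030213419 [-0.63065842  0.39983241 -3.42409671] [ 0.04913297 -0.20856907 -0.25957208]
```

View pics/w13.png

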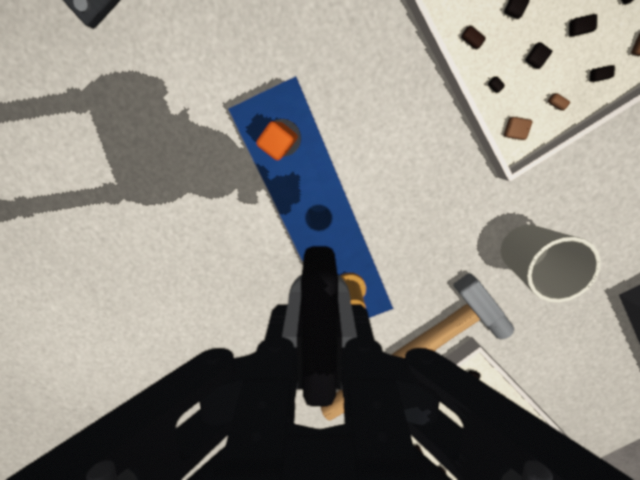

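{"name": "play_rows", "arguments": {
  "plan": [
    [[1,0,-0.026,-0.0325,-8],[1,0,-0.052,-0.065,-16],[1,0,-0.078,-0.0975,-24],[1,0,-0.104,-0.13,-32],[1,0,-0.13,-0.1625,-39.2],[1,0.01,-0.157,-0.195,-39.2],[1,0.02,-0.183,-0.2275,-39.2],[1,0.035,-0.2085,-0.2595,-39.2],[1,0.049,-0.2085,-0.2595,-39.2],[1,0.049,-0.2085,-0.2595,-39.2],[1,0.049,-0.2085,-0.2595,-39.2]]
  ]
}}

```text
clock: 16.95
position: [0.5156, 0.1343, 0.1974]
ee_rot: [0.504, 0.494, 0.504, -0.498]
contact_force: [-0.3, 0.1, -2.0]
width: 0.0124
```

```bash
python3 - <<'E'
from h import *
im,d,st,_=grab('wrist','w14');T=Rq(st['ee_rot']);print(st['clock'],st['position'],T[:,0],st['width'],st['contact_force'],np.degrees(np.arctan2(T[1,1],T[0,1])))
cv2.imwrite('pics/w14c.png',cv2.cvtColor(cv2.resize(im[130:330,200:440],None,fx=3.3,fy=3,interpolation=cv2.INTER_CUBIC),cv2.COLOR_RGB2BGR))
E
```

```text
16.95 [0.51564852 0.13433315 0.19738885] [-0.00345503 -0.00408246 -0.9999857 ] 0.012360907400885364 [-0.33144217  0.08436659 -1.98143489] 0.9977117433371874
```

View pics/w14.png

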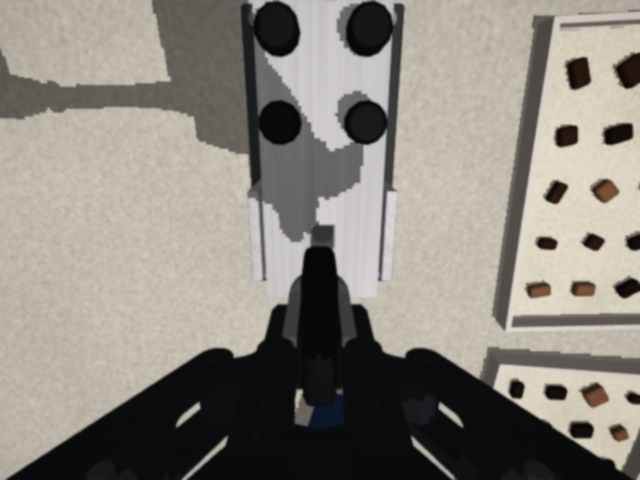

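View pics/w14c.png

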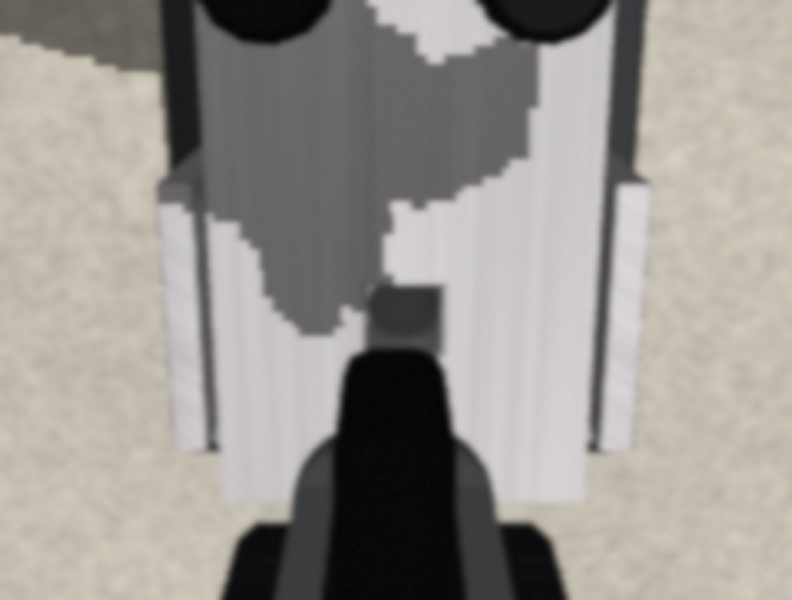

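```bash
python3 - <<'E'
from h import *
z=np.load('pics/w14.npz'); st={'position':z['pos'],'ee_rot':z['q']}; cm=cam('wrist',st)
f=lambda a:np.array(a,float)/[3.3,3]+[199.65,129.67]
print(onz(cm,f([(372,287),(443,286),(441,350),(407,287)]),.088)*1000)
z=np.load('pics/w8.npz'); st={'position':z['pos'],'ee_rot':z['q']}; cm=cam('wrist',st)
f=lambda a:np.array(a,float)/[5,4]+[239.6,149.6]
q=onz(cm,f([(345,262),(453,274),(430,357),(321,341)]),.088)*1000;print(q,q.mean(0))
print(rel(manip.get_state(),[.518,.1344,.16]))
E
```

```text
[[510.70523756 143.32833308  88.        ]
 [526.58469836 143.86415164  88.        ]
 [526.63339227 127.1681843   88.        ]
 [518.53772303 143.46663512  88.        ]]
[[509.56855245 142.97794335  88.        ]
 [526.76444447 144.59161653  88.        ]
 [527.37669958 126.93801229  88.        ]
 [509.50098947 126.13285891  88.        ]] [518.30267149 135.16010777  88.        ]
[ 0.03836976  0.00158617 -0.00046672]
```

{"name": "play_rows", "arguments": {
  "plan": [
    [[1,0,0.0025,-0.0003,0],[1,0.005,0.0025,-0.0003,0],[1,0.015,0.0025,-0.0003,0],[1,0.022,0.0025,-0.0003,0],[1,0.022,0.0025,-0.0003,0],[1,0.022,0.0025,-0.0003,0]]
  ]
}}

```text
clock: 17.6
position: [0.5187, 0.1342, 0.176]
ee_rot: [0.505, 0.494, 0.504, -0.497]
contact_force: [0.5, -0.2, -1.7]
width: 0.0123
```

{"name": "play_rows", "arguments": {
  "plan": [
    [[1,0.005,-0.0004,-0.0004,0],[1,0.011,-0.0004,-0.0004,0],[1,0.017,-0.0004,-0.0004,0],[1,0.022,-0.0004,-0.0004,0],[1,0.026,-0.0004,-0.0004,0],[1,0.03,-0.0004,-0.0004,0],[1,0.034,-0.0004,-0.0004,0],[1,0.034,-0.0004,-0.0004,0]]
  ]
}}

```text
clock: 18.4
position: [0.5178, 0.1344, 0.1413]
ee_rot: [0.504, 0.494, 0.504, -0.498]
contact_force: [-0.1, 0.0, -2.2]
width: 0.0125
```

{"name": "play_rows", "arguments": {
  "plan": [
    [[1,0.005,0,0,0],[1,0.01,0,0,0],[1,0.015,0,0,0],[1,0.02,0,0,0],[1,0.023,0,0,0],[1,0.023,0,0,0]]
  ]
}}

```text
clock: 19.0
position: [0.5174, 0.1343, 0.1177]
ee_rot: [0.504, 0.494, 0.504, -0.498]
contact_force: [-0.1, 0.5, -2.3]
width: 0.0125
```

{"name": "play_rows", "arguments": {
  "plan": [
    [[1,0.003,0.0003,0,0],[1,0.005,0.0005,0,0],[1,0.007,0.0005,0,0],[1,0.009,0.0005,0,0],[1,0.011,0.0005,0,0],[1,0.011,0.0005,0,0]]
  ]
}}

```text
clock: 19.6
position: [0.5178, 0.1345, 0.1064]
ee_rot: [0.504, 0.494, 0.504, -0.498]
contact_force: [0.8, 1.0, -4.0]
width: 0.0126
```

{"name": "play_rows", "arguments": {
  "plan": [
    [[1,0.002,0,0,0],[1,0.003,0,0,0],[1,0.004,0,0,0],[1,0.005,0,0,0],[1,0.005,0,0,0]]
  ]
}}

```text
clock: 20.1
position: [0.5178, 0.1345, 0.1034]
ee_rot: [0.504, 0.494, 0.504, -0.498]
contact_force: [-3.7, 0.5, 10.2]
width: 0.0127
```

```bash
python3 - <<'E'
from h import *
im,d,st,_=grab('side','s15');print(st['clock'],st['position'],st['contact_force'],st['moment'])
cv2.imwrite('pics/s15c.png',cv2.cvtColor(cv2.resize(im[190:290,225:335],None,fx=6,fy=5.5,interpolation=cv2.INTER_CUBIC),cv2.COLOR_RGB2BGR))
E
```

```text
20.1 [0.51776968 0.13449429 0.10340236] [-3.73130482  0.47560831 10.21985948] [ 0.03656582  0.58193944 -0.06314512]
```

View pics/s15c.png

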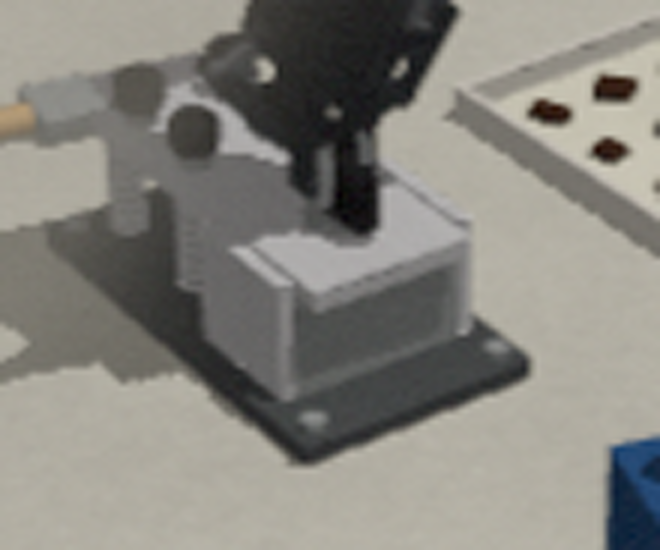

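{"name": "play_rows", "arguments": {
  "plan": [
    [[1,0.001,0,0,0],[0,0,0,0,0],[0,0,0,0,0],[0,0,0,0,0],[0,0,0,0,0],[0,0,0,0,0],[0,0,0,0,0],[0,-0.02,0,0,0],[0,-0.06,0,0,0],[0,-0.1,0,0,0],[0,-0.13,0,0,0],[0,-0.13,0,0,0]]
  ]
}}

```text
clock: 21.35
position: [0.5211, 0.1354, 0.2383]
ee_rot: [0.506, 0.497, 0.502, -0.495]
contact_force: [-0.2, 0.7, 0.6]
width: 0.0855
```

```bash
python3 - <<'E'
from h import *
im,d,st,_=grab('wrist','w16');print(st['clock'],st['position'],st['contact_force'],st['width'])
cm=cam('wrist',st);P=cloud(cm,d)
im2,d2,_,_=grab('scene','c16'); 
cv2.imwrite('pics/c16c.png',cv2.cvtColor(cv2.resize(im2[160:320,170:430],None,fx=3,fy=3,interpolation=cv2.INTER_CUBIC),cv2.COLOR_RGB2BGR))
grab('side','s16')
# bar top height
m=(abs(P[...,0]-.518)<.006)&(abs(P[...,1]-.1345)<.025)&(d>0)&(P[...,2]>.095)
print('bar top',m.sum(),np.percentile(P[m][:,2],[5,50,90,98]))
m=(abs(P[...,0]-.518)<.035)&(abs(P[...,1]-.1)<.01)&(d>0);print('plate z',np.median(P[m][:,2]))
E
```

```text
21.35 [0.52111312 0.13536523 0.23828549] [-0.20930138  0.68167646  0.648544  ] 0.0854726343095963
bar top 3945 [0.12988141 0.31923039 0.32603034 0.32733924]
plate z 0.08893296554581598
```

View pics/w16.png

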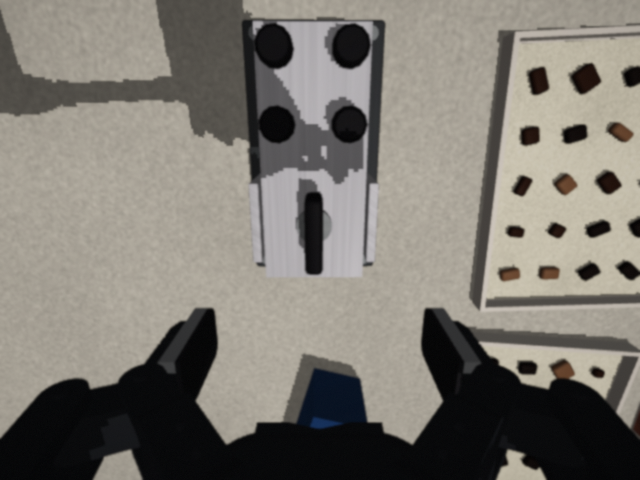

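View pics/c16c.png

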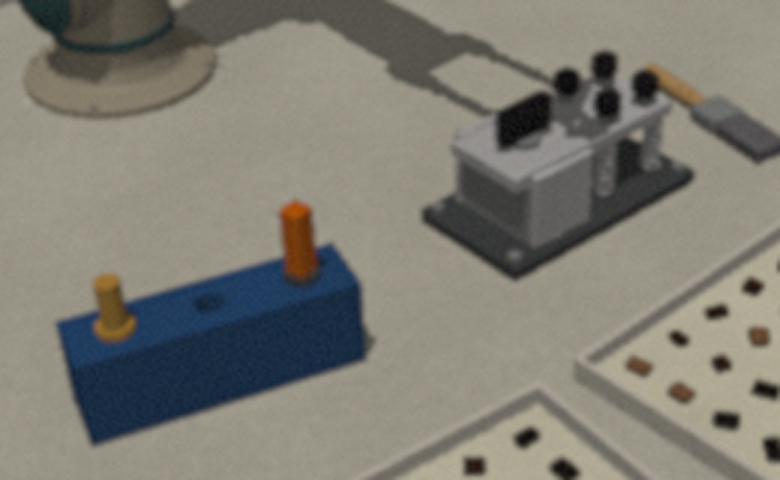

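View pics/s16.png

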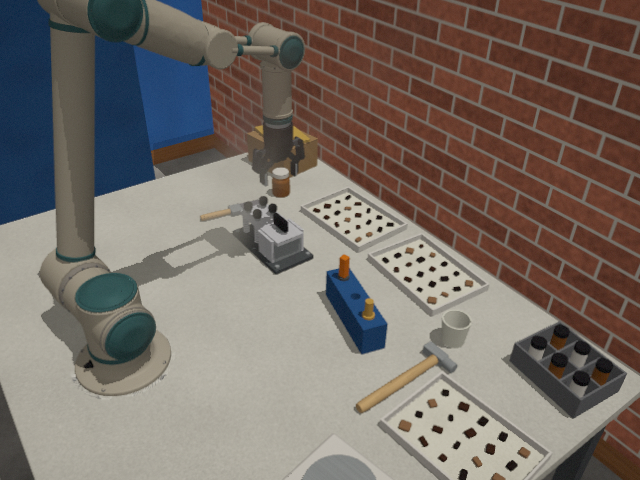

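```bash
python3 - <<'E'
from h import *
z=np.load('pics/w16.npz'); cm=cam('wrist',{'position':z['pos'],'ee_rot':z['q']}); P=cloud(cm,z['d'])
print('bar top',np.median(P[205:260,310:317,2]),'plate',np.median(P[200:265,340:360,2]),'base',np.median(P[290:340,250:290,2]))
print(manip.sign_off())
E
```

```text
bar top 0.13089394921769942 plate 0.08891989260298569 base 0.0008954181763011493
the job is handed in; nothing more can be done
None
```

The job is done and handed in at about 21.5 s of the 72 s allowed.

- **Lining up:** The plate's square hole started about 4.5 mm off towards the press's +y. I drove the drift down through both holes to its collar, where it stopped firmly at 17.5 N. After I drew it out, the camera showed the two holes in line to within about 1 mm.
- **Drift:** It is back upright in its original hole in the blue rack, with its collar on the rack top.
- **Bolt:** I turned it about 39° to match the plate, and its square neck went in without resistance. It stopped at the expected depth, pushing back with about 10 N. After release, the top of the handle measured 42 mm above the plate, which is the full-home value.
- **Last checks:** The gripper is open and clear of everything. The final pictures show the dowel, jar, brush, hammer and cup where they were. I judged that by eye and did not measure each one.
- **Failed or doubtful readings:**
  - The first automatic reading of the handle height was wrong because it included the gripper, so I measured it again from the same picture.
  - Early drift positions from the fixed cameras differed from the wrist camera's by up to about 1 cm. I relied on the wrist camera, and the grasps confirmed it.

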